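Lock the modelling turntable

TASK

Lock the sculptor's turntable: with the fingertips gently push the red-capped peg round until the slot in the metal disc faces the brass bar, then push the blue plate so that the bar slides fully home into the slot, and come away. Only push: do not grip the peg or pick anything up, keep the little wooden camel standing in the middle of the turntable, and leave the other things on the bench where they are.

Things in the scene. Friction and masses are not known exactly. Their poses are not given: they have to be found in the camera images.
- turntable: Fixed dark stand of the turntable, 200 mm across; origin on the bench under the wheel's vertical axis. Along its own +y a bracket (50 mm wide, 40 mm high) sticks out to 163 mm from the axis; two guide cheeks on it (130 to 162 mm from the axis, 41 mm wide over both) reach 64 mm above the bench. The bar slides along this y axis.
- wheel (a joint): Turn of the wheel, rad, counter-clockwise from above positive, free from -0.5 to 6.78; at 0, and again at 6.283, the slot faces the bar. Friction about 0.1 N m (1 to 2 N at the peg), no spring: it stays where it is left. The wheel is an aluminium disc 230 mm across, 14 mm thick, its top face 60 mm above the bench.
- slot_mouth (a point): Middle of the open mouth of the disc's one radial slot, on the rim 115 mm from the wheel axis, 53 mm above the bench. The slot is 24 mm wide and 40 mm deep, with yellow paint along both sides. Turns with the wheel.
- peg: The upright steel roller peg with a red cap (it spins freely on itself), for pushing the wheel round: 14 mm thick (cap 15 mm), from the disc's top face (60 mm) up to 96 mm above the bench, 95 mm from the wheel axis, on the opposite side of the axis from the slot; origin at the centre of its foot, on the disc. Turns with the wheel.
- board_centre (a point): Centre of the top face of the round plywood board (140 mm across, 8 mm thick) fixed on the middle of the disc; on the wheel axis, 68 mm above the bench.
- bar_line (a point): Fixed point where the bar's centre line crosses the disc's rim: 115 mm from the wheel axis along the turntable's +y, 53 mm above the bench. The slot mouth must come here.
- bar (a joint): How far the brass bar is pushed in towards the wheel axis, m: 0 fully out, 0.045 fully home (hard stop). About 3 N of friction, no spring. The bar is 14 mm wide, 12 mm high, with a round nose: 12 mm outside the rim when fully out, 33 mm inside the slot when home. It goes in only if the slot is within about 5 mm of its line.
- bar_nose (a point): Tip of the bar's nose, on its centre line, 53 mm above the bench; 127 mm from the wheel axis when the bar is fully out.
- plate_outer (a point): Middle of the outer face of the blue upright push plate at the bar's tail, 83 mm above the bench. The plate is 44 mm wide, 12 mm thick, from 47 to 100 mm above the bench, square to the bar; this face is 219 mm from the wheel axis when the bar is fully out, 174 mm when home. Pushing it towards the wheel drives the bar in.
- camel: Small carved wooden camel on its own 60 x 32 x 6 mm foot, 54 mm tall, loose, standing on the middle of the plywood board; origin under the centre of its foot, head to its +x (39 mm out). Leave it standing there; it turns with the wheel.
- jar: Amber glass jar with white lid, 60 mm across, 75 mm tall, loose, origin under its centre; to be left alone.
- mug: Blue mug, 72 mm across, 80 mm tall, handle to its +y, loose, origin under its centre; to be left alone.
- stick: Flat wooden modelling tool, about 200 mm long along its x, 18 mm wide, 9 mm thick, loose, origin under its middle; to be left alone.
- knife: Palette knife with wooden handle, 200 mm long along its x, about 20 mm thick, loose, origin under its middle; to be left alone.
- mallet: Wooden mallet, 240 mm long along its x, about 26 mm thick, dark head at +x, loose, origin under its middle; to be left alone.
- block: Wooden block 90 x 50 x 40 mm, loose, origin under its centre; to be left alone.
Not all that is in view belongs to the job. Leave any turquoise or white look-alike of the camel alone.

How it is judged (in metres and radians):
On the way:
1. the slot is turned to face the bar before the bar goes home (horizontal distance between slot_mouth and bar_line below 0.009 m and value of joint bar below 0.036 m), for 0.05 s.
At the end, for the whole second after the job is handed in: The bar is pushed in at least 40 of its 45 mm with the slot within 9 mm of its line; the camel stands upright and at rest within 25 mm of the middle of the board; the other loose things lie within 30 mm of where they were (value of joint bar above 0.04 m and horizontal distance between slot_mouth and bar_line below 0.009 m and angle between camel's own z axis and vertical below 0.15 rad and distance between camel and board_centre below 0.025 m and linear speed of camel below 0.02 m/s and distance of each of jar, mug, stick, knife, mallet, block from where it was at the start of the episode below 0.03 m); the robot touches nothing.
It fails at once if the peg is gripped or shoved hard (over 30 N on it) (contact force between the fingers and peg above 30 N).
It fails at once if the camel is tipped, knocked off the middle or lifted (leans over 0.35 rad, or its foot more than 30 mm from the middle of the board) (angle between camel's own z axis and vertical above 0.35 rad or distance between camel and board_centre above 0.03 m).
It fails at once if another loose thing is lifted or carried or shoved more than 30 mm (distance of any of jar, mug, stick, knife, mallet, block from where it was at the start of the episode above 0.03 m).
It also fails if it takes over 58 s, if anything falls off the work surface, if the arm or the gripper's body presses on something with over 40 N, if the wrist force passes 120 N, or if a joint passes its speed limit or range.

ROBOT

A 6-joint arm with a two-finger parallel gripper is mounted at the origin on the work surface. World frame = base frame: x ahead of the robot, y to its left, z up, the work surface at z = 0. Lengths are in mm, angles in degrees, forces in N, time in s.
With the tool pointing down it reaches from about 325 to 900 mm from the base axis. Payload 3.5 kg.
Tool frame: the origin (TCP) lies midway between the tips of the shut fingers; the grasp point (between the pads) lies 19 mm behind it; y points along the fingers, z is the direction in which the jaws open and shut, and the axes are right-handed (so a half turn about y gives the same grasp; the last joint's range is limited). The gripper opens to 85 mm and grips with 20 to 120 N. Pads are 22 mm wide; open, the fingers measure 114 mm over their backs; the gripper's body (76 mm by 85 mm) begins 54 mm behind the grasp point. The pads swing forward as they close: fully open they stand 13 mm farther back than shut.
Start: joints at [62.601, 15.837, -1.513, 72.651, 0, 84.076], TCP at [228.81, 581.608, 231.313] pointing down, gripper open.
Joint ranges: [-178.77, 178.77], [-48.84, 107.48], [-61.69, 71.31], [-111.58, 123.2], [-90, 87.43], [-180, 180]. Speed limits (degrees/s): [147.25, 147.25, 180, 180, 180, 180].

INTERFACE

Orientations are given as [roll, pitch, yaw] about the fixed x, y, z axes, in that order (R = Rz(yaw) Ry(pitch) Rx(roll)).
In Python, from cell import * gives the robot as it stands.
- The arm moves only by the tool drive_tool, never from a script. Its argument "plan" is a list of rows, each an object with "twist": the turn, a rotation vector about the world's x, y, z in degrees, a list of three; "linear": the shift along the world's x, y, z in mm, a list of three; "gripper": the opening, from 0 (shut) to 1 (fully open). In form: [{"twist": [rx, ry, rz], "linear": [x, y, z], "gripper": gripper}, ...]. A call has 1 to 20 rows; each row is the pose to reach, as a shift and turn from the pose measured when the call began; what a row does not reach only later rows make up. A row lasts 1/8 s, in which the tool goes at most 62.5 mm and 10.7 degrees, less where a joint would pass 70% of its speed; a pose out of reach is approached as far as the arm can. A call with a gripper value outside its range is refused whole. The fingers move at their own pace and stop on an object; "force" is the grip in N (left out, the last holds). Time passes only in rows, so rows that repeat a pose let the fingers close. It gives the time, the measured TCP pose, the force and the opening at its end, in the units of the state.
- get_obs(): the state, without advancing time (a new reading comes with each control period).
- get_image(name): name is "scene" or "top" or "wrist"; returns a dict with "image" (480x640x3 uint8, red, green, blue), "depth" (480x640 float32, mm along the optical axis (not along the pixel's ray), 0 where there is no reading), "K" (3x3 intrinsics, pixels), "extrinsics" (4x4, takes a point from world to camera coordinates). Camera axes: x right, y up, looking along -z (the intrinsics and any distortion apply to the point x, -y, -z); pixel columns grow to the right and rows downward; lengths in mm; the calibration is good to about 2 mm. A picture is of the moment at which its call begins.
- sign_off(): hands the job in, once; it reports no verdict.
Trained networks look in a picture, given as the dict that the camera call returned (one of the last four; its "shot" number tells which), for a name from the list of things; names that differ only in an ending like _2 or _b are one class to them, and where a whole thing is asked for, a point or a joint stands for the part that bears it (a point fixed in the world has none). Each returns a list of dicts, best first, with "conf" (0 to 1); they miss things now and then, are a little off and sometimes report something else, mostly with a low value. They report only what shows in the picture. A call takes as long as a camera call. They do not tell look-alikes from the thing itself.
- boxes_of(picture, name): "extent" ([left, top, right, bottom] in pixels, round what is visible of it).
- cut_out(picture, name): "pixels" (480x640 bool, what is visible of it) and "extent" ([left, top, right, bottom] in pixels, round what is visible of it).
The state is a dict: "time": time; "qpos": joint angles; "qvel": joint speeds; "tau": joint torques, N m; "position": TCP position; "orientation": TCP orientation; "wrist_force": force on the tool from outside, world axes, zero at the start; "moment": the same for the moment, N m; "width": opening from 0.0 (shut) to 1.0 (fully open).
Only numpy, scipy, OpenCV 4.12 (cv2) and the standard library are available. Lean on these libraries where they do the work, as an engineer would, in place of code of your own. Each camera call takes 0.05 s, during which the arm holds its last target. There are 200 camera calls.

## Working session

There is one attempt and no reset: what is moved stays moved. The work goes in short steps, Python scripts to look and compute and a tool call to move; the robot and the scene stay as the last step left them, time stands still between calls to the robot, and variables do not carry over. Pictures are saved under pics/ and viewed, about 8 in all and at most 12, crops included, and the job is handed in when it is done.

Besides the shell and the picture viewer there is one more tool, called after "Call:" as name(argument=value, ...), one argument or row to a line, values as JSON. drive_tool: Moves the arm, as the interface text tells. Its arguments: {"type":"object","properties":{"plan":{"type":"array"},"force":{"type":"number"}},"required":["plan"]}

```bash
mkdir -p pics; cat > h.py <<'E'
from cell import *
import numpy as np, cv2
def save(p,f): cv2.imwrite('pics/'+f,p['image'][:,:,::-1])
def world(p,u,v,d=None,z=None):
    K=np.array(p['K']);E=np.array(p['extrinsics']);Ei=np.linalg.inv(E)
    u=np.atleast_1d(u).astype(float);v=np.atleast_1d(v).astype(float)
    r=np.stack([(u-K[0,2])/K[0,0],-(v-K[1,2])/K[1,1],-np.ones_like(u)])
    if d is not None: c=r*d; return (Ei[:3,:3]@c+Ei[:3,3:]).T
    o=Ei[:3,3];w=Ei[:3,:3]@r; return (o[:,None]+w*((z-o[2])/w[2])).T
def cloud(p,m):
    v,u=np.nonzero(m&(p['depth']>0)); return world(p,u,v,p['depth'][v,u])
E
python3 - <<'E'
from h import *
o=get_obs();print(o['position'],o['orientation'],o['time'])
for c in('top','scene'):
    p=get_image(c);save(p,c+'1.png')
    print(c,np.linalg.inv(p['extrinsics'])[:3,3])
    for n in('turntable','wheel','slot_mouth','peg','bar','plate_outer','camel','jar','mug','stick','knife','mallet','block'):
        for r in cut_out(p,n)[:2]:
            P=cloud(p,r['pixels']);print(n,round(r['conf'],2),np.round(r['extent']),np.round(np.median(P,0)) if len(P) else '',np.round(np.percentile(P,[2,98],axis=0)).tolist() if len(P) else '')
E
```

```text
[228.47791979 580.90555882 230.14620528] [-9.01276183e+01  1.28799649e-02 -2.14762020e+01] 0.0
top [ 463.24909594   23.49712691 1297.86679013]
turntable 0.71 [274. 206. 419. 306.] [534. -92.  62.] [[444.0, -206.0, 40.0], [650.0, 73.0, 76.0]]
wheel 0.84 [318. 203. 419. 307.] [ 543. -100.   62.] [[444.0, -209.0, 55.0], [652.0, -0.0, 73.0]]
slot_mouth 0.56 [316. 203. 418. 305.] [ 544. -101.   62.] [[443.0, -207.0, 54.0], [654.0, -0.0, 73.0]]
bar 0.57 [277. 271. 318. 290.] [492.  69.  61.] [[464.0, 16.0, 1.0], [510.0, 99.0, 104.0]]
plate_outer 0.56 [274. 266. 318. 291.] [492.  76.  61.] [[462.0, 18.0, 53.0], [510.0, 103.0, 104.0]]
plate_outer 0.51 [278. 206. 415. 306.] [533. -91.  62.] [[444.0, -206.0, 39.0], [650.0, 80.0, 76.0]]
camel 0.87 [330. 331. 352. 359.] [342. -44.  38.] [[312.0, -68.0, 3.0], [366.0, -23.0, 53.0]]
camel 0.78 [330. 158. 357. 177.] [750. -47.  35.] [[737.0, -82.0, 1.0], [766.0, -18.0, 55.0]]
jar 0.69 [202. 156. 233. 183.] [739. 243.  73.] [[717.0, 220.0, 15.0], [767.0, 270.0, 80.0]]
mug 0.89 [400. 170. 442. 203.] [ 712. -244.   33.] [[674.0, -274.0, 1.0], [741.0, -
[... 1776 characters left out ...]
, 2.0], [777.0, 280.0, 77.0]]
mug 0.7 [166. 198. 217. 252.] [ 712. -216.   52.] [[676.0, -274.0, 0.0], [745.0, -175.0, 81.0]]
mug 0.5 [341. 216. 382. 246.] [495.  97.  63.] [[462.0, 22.0, 47.0], [506.0, 108.0, 101.0]]
stick 0.74 [267. 169. 339. 172.] [ 357. -255.    7.] [[299.0, -329.0, 0.0], [426.0, -197.0, 11.0]]
knife 0.57 [512. 289. 610. 374.] [416. 486.   3.] [[384.0, 361.0, -1.0], [463.0, 545.0, 20.0]]
knife 0.25 [340. 216. 383. 250.] [495.  96.  61.] [[458.0, 19.0, 32.0], [507.0, 108.0, 101.0]]
mallet 0.63 [149. 166. 244. 207.] [ 615. -394.   21.] [[471.0, -453.0, 2.0], [700.0, -370.0, 28.0]]
block 0.61 [471. 342. 531. 402.] [586. 444.  39.] [[532.0, 412.0, 4.0], [619.0, 469.0, 42.0]]
```

```bash
python3 - <<'E'
import cv2
a=cv2.imread('pics/top1.png')[140:380,190:510];cv2.imwrite('pics/t1c.png',cv2.resize(a,None,fx=2.5,fy=2.5,interpolation=cv2.INTER_CUBIC))
b=cv2.imread('pics/scene1.png')[140:340,140:420];cv2.imwrite('pics/s1c.png',cv2.resize(b,None,fx=2.8,fy=2.8,interpolation=cv2.INTER_CUBIC))
E
```

```text
(no output)
```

View pics/t1c.png

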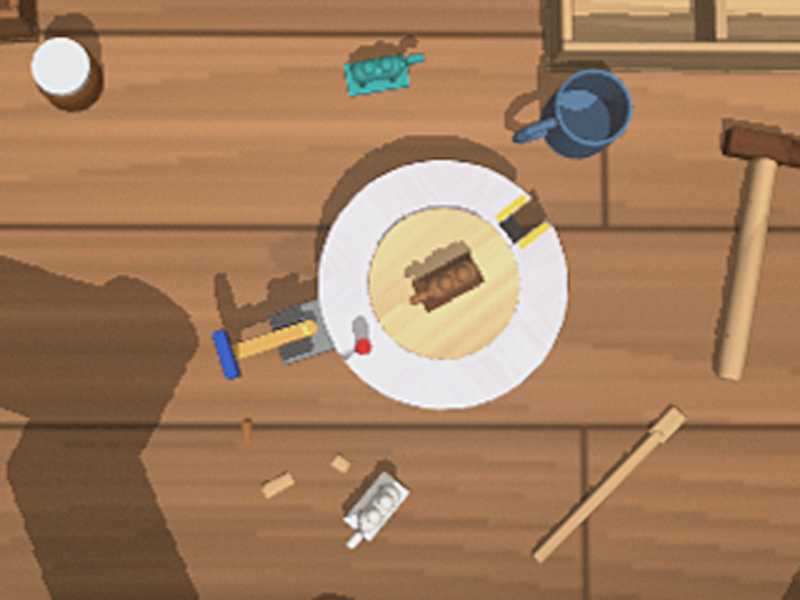

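View pics/s1c.png

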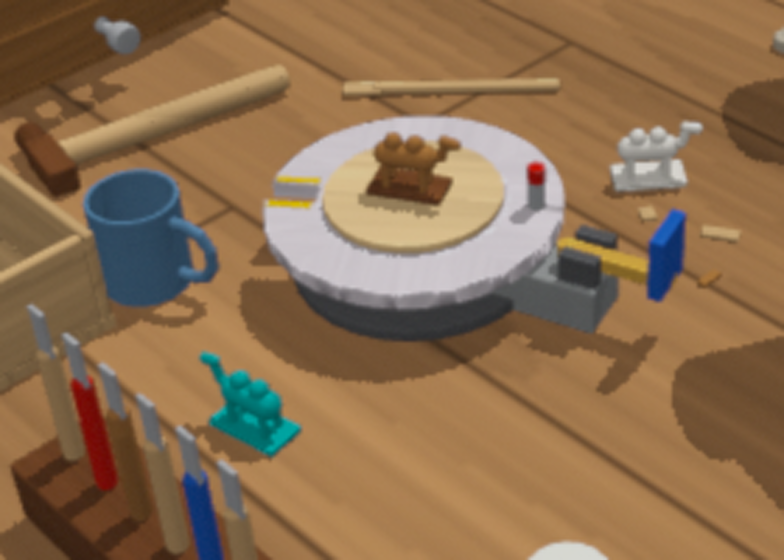

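The top view (crop, 2.5x) shows:
- wheel centre about (443,284)
- slot at upper right, about (522,220)
- red peg at (362,346)
- bar running lower-left to the blue plate at (227,355)

The brown camel stands in the middle, and the turquoise and white ones are decoys. The scene view agrees. Next I measure by colour.

```bash
cat > m.py <<'E'
from h import *
def masks(p):
    h=cv2.cvtColor(p['image'],cv2.COLOR_RGB2HSV).astype(int);H,S,V=h[...,0],h[...,1],h[...,2]
    return dict(red=((H<6)|(H>174))&(S>180)&(V>90),yellow=(H>24)&(H<34)&(S>170)&(V>120),blue=(H>108)&(H<128)&(S>170)&(V>80),white=(S<30)&(V>170))
def measure(p,C=None,R=190,verbose=True):
    M=masks(p);out={}
    for n,z in(('white',60),('red',96),('yellow',60),('blue',100)):
        v,u=np.nonzero(M[n]);
        if len(u)==0: continue
        P=world(p,u,v,z=z); k=np.hypot(P[:,0]-548,P[:,1]+104)<(260 if n=='blue' else 130)
        out[n]=P[k][:,:2]
        if n=='white':
            g=np.zeros(M[n].shape,np.uint8);g[v[k],u[k]]=255
            c=max(cv2.findContours(g,cv2.RETR_EXTERNAL,cv2.CHAIN_APPROX_NONE)[0],key=cv2.contourArea)[:,0]
            Q=world(p,c[:,0],c[:,1],z=60)[:,:2]
            for _ in range(6):
                A=np.c_[2*Q,np.ones(len(Q))];s=np.linalg.lstsq(A,(Q**2).sum(1),rcond=None)[0];r=np.sqrt(s[2]+s[0]**2+s[1]**2)
                e=abs(np.hypot(*(Q-s[:2]).T)-r);Q=Q[e<max(2,np.percentile(e,85))]
            out['centre']=s[:2];out['r']=r
    return out
def ang(d): return np.degrees(np.arctan2(d[1],d[0]))
E
python3 - <<'E'
from m import *
p=get_image('top');o=measure(p);c=o['centre'];print('centre',c,o['r'])
for n in('red','yellow','blue'):
    q=o[n].mean(0);print(n,len(o[n]),q,np.hypot(*(q-c)),ang(q-c))
b=o['blue'];w,V=np.linalg.eigh(np.cov(b.T));print('plate normal',ang(V[:,0])%180,2*np.sqrt(3*w))
p=get_image('scene');M=masks(p);r=cloud(p,M['blue']);r=r[(abs(r[:,0]-490)<60)&(abs(r[:,1]-100)<40)];print('blue scene',r.mean(0),np.percentile(r,[2,98],axis=0))
E
```

```text
centre [ 547.21671464 -102.88448986] 113.94873021208828
red 23 [488.49034958 -28.15841562] 95.04089711702184 128.16339900956874
yellow 33 [ 604.25777025 -178.56599221] 94.77009983500726 -52.99471149534017
blue 83 [481.20607079  94.03275634] 207.68680014625244 108.53219358977877
plate normal 108.48520727898975 [10.65930598 40.85739508]
blue scene [491.03027918 102.47017912  77.20687368] [[468.3008806   95.6386941   54.28842646]
 [505.60543324 108.19663409  99.87084901]]
```

Call:
drive_tool(
  plan=[
    {"twist": [0, 0, 2], "linear": [15, -30, 0], "gripper": 0},
    {"twist": [0, 0, 5], "linear": [37, -74, 0], "gripper": 0},
    {"twist": [0, 0, 9], "linear": [61, -123, 0], "gripper": 0},
    {"twist": [0, 0, 12], "linear": [86, -173, 0], "gripper": 0},
    {"twist": [0, 0, 15], "linear": [110, -222, 0], "gripper": 0},
    {"twist": [0, 0, 19], "linear": [135, -271, 0], "gripper": 0},
    {"twist": [0, 0, 22], "linear": [159, -321, 0], "gripper": 0},
    {"twist": [0, 0, 25], "linear": [184, -370, -10], "gripper": 0},
    {"twist": [0, 0, 29], "linear": [208, -419, -20], "gripper": 0},
    {"twist": [0, 0, 32], "linear": [233, -469, -30], "gripper": 0},
    {"twist": [0, 0, 36], "linear": [257, -518, -40], "gripper": 0},
    {"twist": [0, 0, 38], "linear": [277, -557, -50], "gripper": 0},
    {"twist": [0, 0, 40], "linear": [290, -583, -60], "gripper": 0},
    {"twist": [0, 0, 40], "linear": [294, -592, -60], "gripper": 0},
    {"twist": [0, 0, 40], "linear": [294, -592, -60], "gripper": 0},
    {"twist": [0, 0, 40], "linear": [294, -592, -60], "gripper": 0},
  ],
)

```text
time: 3.5
position: [522.5, -9.4, 171.8]
orientation: [-90.0, -0.0, 18.6]
wrist_force: [-0.1, 0.9, -0.2]
width: -0.003
```

```bash
python3 - <<'E'
from m import *
o=get_obs();print(o['position'],o['orientation'])
p=get_image('wrist');save(p,'w1.png')
M=masks(p)['red'];v,u=np.nonzero(M);print(len(u));P=cloud(p,M);print(np.median(P,0) if len(P) else '', world(p,u.mean(),v.mean(),z=96) if len(u) else '')
E
```

```text
[522.54228547  -9.43736285 171.77313698] [-8.99860492e+01 -2.29609066e-02  1.85778527e+01]
321
[489.27509221 -27.35433284  96.24046602] [[489.28102347 -27.37790498  96.        ]]
```

View pics/w1.png

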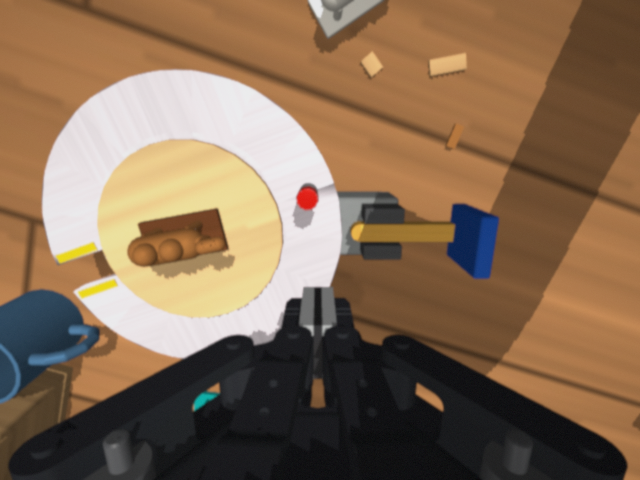

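The wrist view has the peg cap at pixel (307,198), which is (489,-27) in world coordinates. The fingertips at (318,295) are clear of it, so I descend.

Call:
drive_tool(
  plan=[
    {"twist": [0, 0, 0], "linear": [0, -1, -30], "gripper": 0},
    {"twist": [0, 0, 0], "linear": [0, -2, -60], "gripper": 0},
    {"twist": [0, 0, 0], "linear": [0, -2, -85], "gripper": 0},
    {"twist": [0, 0, 0], "linear": [0, -2, -98], "gripper": 0},
    {"twist": [0, 0, 0], "linear": [0, -2, -99], "gripper": 0},
    {"twist": [0, 0, 0], "linear": [0, -2, -99], "gripper": 0},
  ],
)

```text
time: 4.3
position: [523.4, -11.3, 73.8]
orientation: [-90.0, -0.1, 18.6]
wrist_force: [0.5, 0.1, -0.5]
width: -0.002
```

```bash
python3 - <<'E'
from m import *
o=get_obs();print(o['position'],o['wrist_force']);t=o['position'][:2];c=np.array([547.2,-102.9])
for a in list(range(109,190,4))+list(range(190,280,5)):
    r=np.radians(a);print(a,np.round(c+95*np.array([np.cos(r),np.sin(r)])-t))
E
```

```text
[523.39877237 -11.26365463  73.78227119] [ 0.49191731  0.09562237 -0.46206872]
109 [-7. -2.]
113 [-13.  -4.]
117 [-19.  -7.]
121 [-25. -10.]
125 [-31. -14.]
129 [-36. -18.]
133 [-41. -22.]
137 [-46. -27.]
141 [-50. -32.]
145 [-54. -37.]
149 [-58. -43.]
153 [-61. -49.]
157 [-64. -55.]
161 [-66. -61.]
165 [-68. -67.]
169 [-69. -74.]
173 [-70. -80.]
177 [-71. -87.]
181 [-71. -93.]
185 [ -71. -100.]
189 [ -70. -106.]
190 [ -70. -108.]
195 [ -68. -116.]
200 [ -65. -124.]
205 [ -62. -132.]
210 [ -58. -139.]
215 [ -54. -146.]
220 [ -49. -153.]
225 [ -43. -159.]
230 [ -37. -164.]
235 [ -31. -169.]
240 [ -24. -174.]
245 [ -16. -178.]
250 [  -9. -181.]
255 [  -1. -183.]
260 [   7. -185.]
265 [  16. -186.]
270 [  24. -187.]
275 [  32. -186.]
```

Call:
drive_tool(
  plan=[
    {"twist": [0, 0, 0], "linear": [-4, -1, 0], "gripper": 0},
    {"twist": [0, 0, 0], "linear": [-10, -3, 0], "gripper": 0},
    {"twist": [0, 0, 0], "linear": [-16, -5, 0], "gripper": 0},
    {"twist": [0, 0, 0], "linear": [-22, -8, 0], "gripper": 0},
    {"twist": [0, 0, 0], "linear": [-28, -12, 0], "gripper": 0},
    {"twist": [0, 0, 0], "linear": [-33, -16, 0], "gripper": 0},
    {"twist": [0, 0, 0], "linear": [-38, -20, 0], "gripper": 0},
    {"twist": [0, 0, 0], "linear": [-43, -24, 0], "gripper": 0},
    {"twist": [0, 0, 0], "linear": [-48, -29, 0], "gripper": 0},
    {"twist": [0, 0, 0], "linear": [-52, -34, 0], "gripper": 0},
    {"twist": [0, 0, 0], "linear": [-56, -40, 0], "gripper": 0},
    {"twist": [0, 0, 0], "linear": [-60, -46, 0], "gripper": 0},
    {"twist": [0, 0, 0], "linear": [-63, -52, 0], "gripper": 0},
    {"twist": [0, 0, 0], "linear": [-65, -58, 0], "gripper": 0},
    {"twist": [0, 0, 0], "linear": [-67, -64, 0], "gripper": 0},
    {"twist": [0, 0, 0], "linear": [-69, -71, 0], "gripper": 0},
    {"twist": [0, 0, 0], "linear": [-70, -77, 0], "gripper": 0},
    {"twist": [0, 0, 0], "linear": [-71, -84, 0], "gripper": 0},
    {"twist": [0, 0, 0], "linear": [-71, -90, 0], "gripper": 0},
    {"twist": [0, 0, 0], "linear": [-71, -94, 0], "gripper": 0},
  ],
)

```text
time: 6.8
position: [452.4, -105.6, 73.7]
orientation: [-90.0, -0.1, 18.6]
wrist_force: [-0.1, 0.9, -0.3]
width: -0.002
```

```bash
cat > look.py <<'E'
from m import *
import sys
o=get_obs();print(o['time'],o['position'],o['wrist_force']);c=np.array([547.2,-102.9])
t=o['position'][:2]-c;print('finger',np.hypot(*t),ang(t)%360)
ps={n:get_image(n) for n in('top','scene','wrist')}
for n in ps:
    m=measure(ps[n])
    if n=='top' and 'centre' in m: print('centre',m['centre'],m['r'])
    for k in('red','yellow','blue'):
        if k in m and len(m[k]): q=m[k].mean(0)-c;print(n,k,len(m[k]),np.hypot(*q),ang(q)%360)
for n in sys.argv[1:]: save(ps[n],'%s_%d.png'%(n,o['time']*100))
E
python3 look.py top
```

```text
6.8 [ 452.35575173 -105.63835641   73.7117921 ] [-0.07637473  0.94480404 -0.30853829]
finger 94.88377113751544 181.65379233465455
centre [ 564.89164364 -148.14714459] 70.06553390539085
top blue 36 208.0418389511809 109.16224106305975
scene red 25 86.48692361847925 193.25323630077662
scene yellow 31 96.75400724216458 15.490101240881025
scene blue 172 223.9260906639468 99.63938787845653
wrist red 1089 96.25209195024647 194.01823260676414
wrist blue 300 167.8846571388105 129.10627304789344
```

Call:
drive_tool(
  plan=[
    {"twist": [0, 0, 0], "linear": [0, -5, 0], "gripper": 0},
    {"twist": [0, 0, 0], "linear": [1, -12, 0], "gripper": 0},
    {"twist": [0, 0, 0], "linear": [2, -18, 0], "gripper": 0},
    {"twist": [0, 0, 0], "linear": [4, -25, 0], "gripper": 0},
    {"twist": [0, 0, 0], "linear": [6, -31, 0], "gripper": 0},
    {"twist": [0, 0, 0], "linear": [9, -38, 0], "gripper": 0},
    {"twist": [0, 0, 0], "linear": [13, -45, 0], "gripper": 0},
    {"twist": [0, 0, 0], "linear": [17, -52, 0], "gripper": 0},
    {"twist": [0, 0, 0], "linear": [22, -59, 0], "gripper": 0},
    {"twist": [0, 0, 0], "linear": [28, -65, 0], "gripper": 0},
    {"twist": [0, 0, 0], "linear": [34, -70, 0], "gripper": 0},
    {"twist": [0, 0, 0], "linear": [40, -75, 0], "gripper": 0},
    {"twist": [0, 0, 0], "linear": [47, -80, 0], "gripper": 0},
    {"twist": [0, 0, 0], "linear": [55, -84, 0], "gripper": 0},
    {"twist": [0, 0, 0], "linear": [62, -87, 0], "gripper": 0},
    {"twist": [0, 0, 0], "linear": [70, -89, 0], "gripper": 0},
    {"twist": [0, 0, 0], "linear": [78, -91, 0], "gripper": 0},
    {"twist": [0, 0, 0], "linear": [86, -92, 0], "gripper": 0},
    {"twist": [0, 0, 0], "linear": [92, -93, 0], "gripper": 0},
    {"twist": [0, 0, 0], "linear": [94, -93, 0], "gripper": 0},
  ],
)

```text
time: 9.45
position: [547.1, -199.1, 74.0]
orientation: [-90.1, -0.1, 18.6]
wrist_force: [-1.0, 0.1, 1.0]
width: -0.001
```

```bash
python3 look.py
```

```text
9.45 [ 547.11931688 -199.10544488   73.9613812 ] [-0.9957085   0.06026927  1.00148182]
finger 96.20547871640386 269.95194865475844
centre [ 541.87000772 -101.85635867] 109.03128056721613
top yellow 19 94.94551215787526 110.64433443516977
top blue 19 209.09345511855054 108.61199970090703
scene red 34 89.27922823016327 285.3421774088209
scene yellow 29 93.55608649824262 99.28527574363748
scene blue 175 223.39587431130226 99.77360893665393
wrist red 1 91.78455420518706 284.42451290017584
```

```bash
python3 - <<'E'
from m import *
a=get_image('top');b=get_image('scene')
A=cv2.resize(a['image'][190:320,260:440],None,fx=4,fy=4,interpolation=cv2.INTER_CUBIC)[:,:,::-1]
B=cv2.resize(b['image'][160:270,220:400],None,fx=4,fy=4,interpolation=cv2.INTER_CUBIC)[:,:,::-1]
cv2.imwrite('pics/ab.png',cv2.resize(np.vstack([A,B]),None,fx=.62,fy=.62))
E
```

```text
(no output)
```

View pics/ab.png

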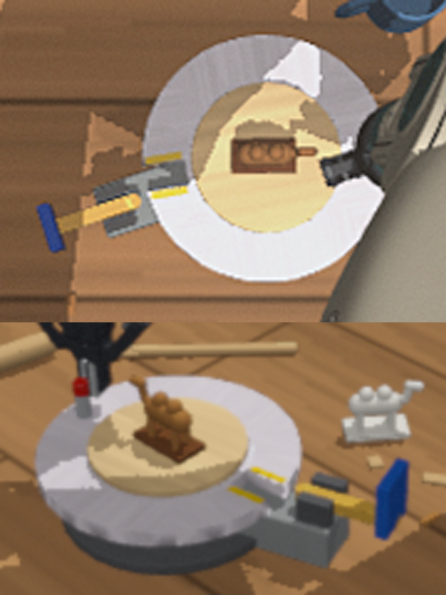

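The slot, at (165,175) in the upper half, is nearly facing the bar. The camel stands centred. I'll measure the two yellow stripes separately.

```bash
cat > slot.py <<'E'
from m import *
c=np.array([547.2,-102.9])
for n in('top','scene'):
    p=get_image(n);h=cv2.cvtColor(p['image'],cv2.COLOR_RGB2HSV).astype(int);H,S,V=h[...,0],h[...,1],h[...,2]
    g=((H>21)&(H<36)&(S>150)&(V>70)).astype(np.uint8)
    k,l,st,ce=cv2.connectedComponentsWithStats(g)
    out=[]
    for i in range(1,k):
        if st[i,4]<4: continue
        v,u=np.nonzero(l==i);q=world(p,u,v,z=60)[:,:2].mean(0)-c
        if 80<np.hypot(*q)<112: a=np.radians(108.5);out.append(q);print(n,st[i,4],'r',np.hypot(*q).round(1),'ang',(ang(q)%360).round(1),'across(ccw+)',(-q[0]*np.sin(a)+q[1]*np.cos(a)).round(1))
    if len(out)==2: print('mid ang',ang(sum(out))%360)
E
python3 slot.py
```

```text
top 28 r 95.2 ang 90.6 across(ccw+) -29.3
top 26 r 94.3 ang 110.5 across(ccw+) 3.3
mid ang 100.50239553824103
scene 15 r 95.2 ang 109.6 across(ccw+) 1.8
scene 27 r 95.9 ang 90.0 across(ccw+) -30.5
mid ang 99.74441542072513
```

Call:
drive_tool(
  plan=[
    {"twist": [0, 0, 0], "linear": [2, 0.2, 0], "gripper": 0},
    {"twist": [0, 0, 0], "linear": [4, 0.4, 0], "gripper": 0},
    {"twist": [0, 0, 0], "linear": [6, 0.7, 0], "gripper": 0},
    {"twist": [0, 0, 0], "linear": [8, 1, 0], "gripper": 0},
    {"twist": [0, 0, 0], "linear": [10, 1.4, 0], "gripper": 0},
    {"twist": [0, 0, 0], "linear": [12, 1.8, 0], "gripper": 0},
    {"twist": [0, 0, 0], "linear": [13, 2.2, 0], "gripper": 0},
    {"twist": [0, 0, 0], "linear": [13, 2.2, 0], "gripper": 0},
  ],
)

```text
time: 10.8
position: [559.8, -196.6, 73.9]
orientation: [-90.1, -0.1, 18.6]
wrist_force: [0.8, -0.2, 0.0]
width: 0.002
```

```bash
python3 slot.py
```

```text
top 26 r 95.7 ang 98.4 across(ccw+) -16.8
top 25 r 95.3 ang 118.2 across(ccw+) 16.0
mid ang 108.2718038833491
scene 17 r 96.0 ang 117.2 across(ccw+) 14.5
scene 29 r 96.0 ang 97.9 across(ccw+) -17.7
mid ang 107.54454332282783
```

Call:
drive_tool(
  plan=[
    {"twist": [0, 0, 0], "linear": [-6, -2, 0], "gripper": 0},
    {"twist": [0, 0, 0], "linear": [-15, -5, 0], "gripper": 0},
    {"twist": [0, 0, 0], "linear": [-15, -5, 30], "gripper": 0},
    {"twist": [0, 0, 0], "linear": [-15, -5, 70], "gripper": 0},
    {"twist": [0, 0, 0], "linear": [-15, -5, 110], "gripper": 0},
    {"twist": [0, 0, 0], "linear": [-20, 20, 120], "gripper": 0},
    {"twist": [0, 0, 0], "linear": [-31, 60, 120], "gripper": 0},
    {"twist": [0, 0, 0], "linear": [-42, 105, 120], "gripper": 0},
    {"twist": [0, 0, 0], "linear": [-53, 150, 120], "gripper": 0},
    {"twist": [0, 0, 0], "linear": [-64, 200, 120], "gripper": 0},
    {"twist": [0, 0, 0], "linear": [-75, 250, 120], "gripper": 0},
    {"twist": [0, 0, 0], "linear": [-86, 300, 120], "gripper": 0},
    {"twist": [0, 0, 0], "linear": [-95, 335, 120], "gripper": 0},
    {"twist": [0, 0, 0], "linear": [-95, 340, 110], "gripper": 0},
    {"twist": [0, 0, 0], "linear": [-95, 340, 80], "gripper": 0},
    {"twist": [0, 0, 0], "linear": [-95, 340, 40], "gripper": 0},
    {"twist": [0, 0, 0], "linear": [-95, 340, 10], "gripper": 0},
    {"twist": [0, 0, 0], "linear": [-95, 340, 3], "gripper": 0},
    {"twist": [0, 0, 0], "linear": [-95, 340, 3], "gripper": 0},
  ],
)

```text
time: 13.28
position: [464.1, 142.9, 76.6]
orientation: [-90.1, -0.1, 18.6]
wrist_force: [-0.7, 0.3, -0.0]
width: 0.002
```

```bash
python3 slot.py; python3 look.py
```

```text
top 26 r 96.5 ang 98.4 across(ccw+) -17.0
top 25 r 95.3 ang 118.2 across(ccw+) 16.0
mid ang 108.2222388323309
scene 18 r 95.5 ang 117.3 across(ccw+) 14.7
scene 30 r 95.5 ang 98.0 across(ccw+) -17.4
mid ang 107.6730730636239
13.375 [465.77374697 143.3209039   78.05340089] [-1.11404903  0.67136811  0.30998373]
finger 259.33562847793274 108.29926050346677
centre [ 547.43142054 -103.36830072] 113.83858200841982
top red 21 94.64640264576515 287.714241336527
top yellow 35 94.46369967639258 108.65450482520085
top blue 10 207.61067430433437 111.35241837575246
scene red 38 90.73871290873272 292.6663716422311
scene yellow 39 94.94374057389447 104.82176090886708
scene blue 179 223.64070598995696 99.58978152377362
wrist yellow 590 102.8970046688629 105.1061408208137
wrist blue 4907 216.3873716291487 111.48356366477454
```

Call:
drive_tool(
  plan=[
    {"twist": [0, 0, 0], "linear": [1.6, -4.7, 2], "gripper": 0},
    {"twist": [0, 0, 0], "linear": [3.8, -11.4, 2], "gripper": 0},
    {"twist": [0, 0, 0], "linear": [5.4, -16.1, 2], "gripper": 0},
    {"twist": [0, 0, 0], "linear": [7, -20.9, 2], "gripper": 0},
    {"twist": [0, 0, 0], "linear": [8.6, -25.6, 2], "gripper": 0},
    {"twist": [0, 0, 0], "linear": [10.2, -30.3, 2], "gripper": 0},
    {"twist": [0, 0, 0], "linear": [11.7, -35.1, 2], "gripper": 0},
    {"twist": [0, 0, 0], "linear": [13.3, -39.8, 2], "gripper": 0},
    {"twist": [0, 0, 0], "linear": [14.9, -44.6, 2], "gripper": 0},
    {"twist": [0, 0, 0], "linear": [16.5, -49.3, 2], "gripper": 0},
    {"twist": [0, 0, 0], "linear": [18.1, -54, 2], "gripper": 0},
    {"twist": [0, 0, 0], "linear": [19, -57, 2], "gripper": 0},
    {"twist": [0, 0, 0], "linear": [19, -57, 2], "gripper": 0},
  ],
)

```text
time: 15.15
position: [485.1, 85.9, 80.2]
orientation: [-90.2, -0.3, 18.6]
wrist_force: [-0.6, 1.3, -1.7]
width: -0.001
```

```bash
python3 slot.py; cat > plate.py <<'E'
from m import *
o=get_obs();c=np.array([547.2,-102.9]);t=o['position'][:2]-c;print('finger r',np.hypot(*t),ang(t),o['wrist_force'])
a=np.radians(108.5);d=np.array([np.cos(a),np.sin(a)])
for n in('scene','top'):
    p=get_image(n);P=cloud(p,masks(p)['blue']);q=P[:,:2]-c;r=q@d;s=abs(q@[-d[1],d[0]]);k=(s<28)&(r>140)&(r<240)&(P[:,2]>60)
    print(n,k.sum(),np.percentile(r[k],[2,25,50,75,98]) if k.sum() else '')
E
python3 plate.py
```

```text
top 26 r 96.5 ang 98.4 across(ccw+) -17.0
top 25 r 95.3 ang 118.2 across(ccw+) 16.0
mid ang 108.2222388323309
scene 18 r 95.5 ang 117.3 across(ccw+) 14.7
scene 12 r 109.7 ang 106.0 across(ccw+) -4.7
scene 31 r 95.8 ang 98.1 across(ccw+) -17.2
finger r 198.78181063517164 108.20841312958888 [ 0.24491201  0.46173131 -0.31447408]
scene 131 [174.96864918 180.02813698 183.94495834 185.18839808 186.33672657]
top 0
```

Call:
drive_tool(
  plan=[
    {"twist": [0, 0, 0], "linear": [1.3, -3.8, 0], "gripper": 0},
    {"twist": [0, 0, 0], "linear": [2.2, -6.6, 0], "gripper": 0},
    {"twist": [0, 0, 0], "linear": [2.9, -8.5, 0], "gripper": 0},
    {"twist": [0, 0, 0], "linear": [3.3, -10, 0], "gripper": 0},
    {"twist": [0, 0, 0], "linear": [3.7, -11, 0], "gripper": 0},
    {"twist": [0, 0, 0], "linear": [3.7, -11, 0], "gripper": 0},
  ],
)

```text
time: 16.1
position: [488.7, 75.3, 80.4]
orientation: [-90.2, -0.3, 18.6]
wrist_force: [-1.6, 3.9, 0.7]
width: 0.001
```

```bash
python3 plate.py
```

```text
finger r 187.5246953681953 108.16473754406695 [-1.55947587  3.86814955  0.70403881]
scene 118 [163.87040798 168.12369601 172.74585405 174.18639547 175.43228095]
top 0
```

Call:
drive_tool(
  plan=[
    {"twist": [0, 0, 0], "linear": [0.3, -1, 0], "gripper": 0},
    {"twist": [0, 0, 0], "linear": [0.8, -2.4, 0], "gripper": 0},
    {"twist": [0, 0, 0], "linear": [0.8, -2.4, 0], "gripper": 0},
  ],
)

```text
time: 16.58
position: [488.7, 75.2, 80.4]
orientation: [-89.8, -0.3, 18.7]
wrist_force: [-3.0, 10.9, 3.2]
width: -0.0
```

```bash
python3 plate.py
```

```text
finger r 187.4185223482404 108.1784467058542 [-3.03508515 10.88798508  3.24645971]
scene 135 [163.42136263 167.20551806 173.00283132 173.97032488 175.25323347]
top 0
```

At the hard stop: the tool didn't advance and the force rose to 11 N. Now I come away.

Call:
drive_tool(
  plan=[
    {"twist": [0, 0, 0], "linear": [-3, 9, 0], "gripper": 0},
    {"twist": [0, 0, 0], "linear": [-8, 24, 0], "gripper": 0},
    {"twist": [0, 0, 0], "linear": [-13, 40, 0], "gripper": 0},
    {"twist": [0, 0, 0], "linear": [-13, 45, 30], "gripper": 0},
    {"twist": [0, 0, 0], "linear": [-13, 50, 80], "gripper": 0},
    {"twist": [0, 0, 0], "linear": [-20, 80, 130], "gripper": 0},
    {"twist": [0, 0, 0], "linear": [-30, 130, 140], "gripper": 0},
    {"twist": [0, 0, 0], "linear": [-40, 180, 140], "gripper": 0},
    {"twist": [0, 0, 0], "linear": [-60, 220, 140], "gripper": 0},
    {"twist": [0, 0, 0], "linear": [-60, 230, 140], "gripper": 0},
    {"twist": [0, 0, 0], "linear": [-60, 230, 140], "gripper": 0},
    {"twist": [0, 0, 0], "linear": [-60, 230, 140], "gripper": 0},
  ],
)

```text
time: 18.18
position: [429.0, 304.4, 220.3]
orientation: [-89.9, -0.3, 18.6]
wrist_force: [0.3, -0.3, 0.0]
width: 0.0
```

```bash
python3 plate.py; python3 slot.py; python3 - <<'E'
from m import *
a=get_image('top');b=get_image('scene')
A=cv2.resize(a['image'][140:380,190:510],(560,420))[:,:,::-1]
for r in cut_out(a,'camel')[:4]: print(r['conf'],np.median(cloud(a,r['pixels']),0))
B=cv2.resize(b['image'][150:270,220:400],(270,180))[:,:,::-1]
C=np.zeros((600,560,3),np.uint8);C[:420]=A;C[420:,:270]=B;cv2.imwrite('pics/fin.png',C)
E
```

```text
finger r 424.1073682958653 106.18884345168135 [ 0.33919117 -0.34458913  0.03033958]
scene 141 [163.66343977 169.30150498 173.55107498 174.17931769 175.18119445]
top 75 [162.98666119 165.02804408 167.18260128 169.95816114 172.04066608]
top 24 r 96.2 ang 98.2 across(ccw+) -17.1
top 24 r 94.9 ang 118.3 across(ccw+) 16.1
mid ang 108.19028145100062
scene 17 r 95.0 ang 117.3 across(ccw+) 14.5
scene 64 r 97.9 ang 101.9 across(ccw+) -11.2
mid ang 109.49246610026336
0.63 [ 546.54510172 -102.32121628  105.02605392]
```

View pics/fin.png

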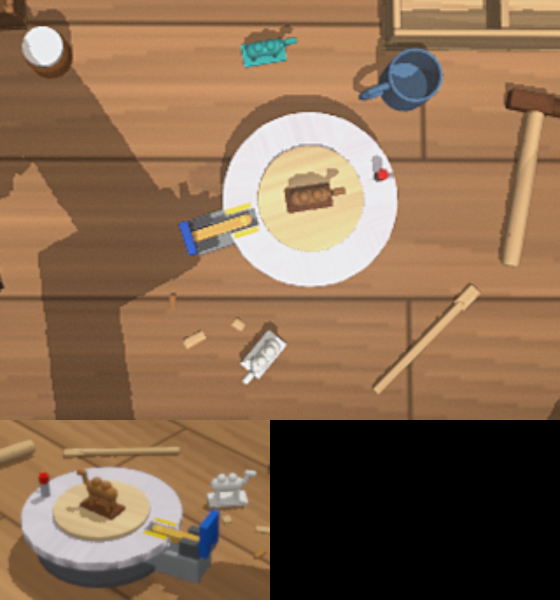

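The final view shows the bar inside the slot at (240,222) and the plate against the cheeks at (187,238). The camel is upright in the middle at (310,197), and the mug, jar, stick and mallet have not moved.

```bash
python3 -c "
from cell import *
print(sign_off())"
```

```text
the job is handed in; nothing more can be done
None
```

The turntable is locked and the job is handed in; `sign_off` reports no verdict. With the fingers shut, I pushed the peg round about 160° counter-clockwise until the slot faced the bar. I then pushed the blue plate until the bar hit its hard stop, and backed the arm away. It took about 18 s of the 58 s allowed.

What the last checks showed:
- **Slot:** the top camera puts it about 0.3° off the bar's line, under 1 mm at the rim. Before the push, the scene camera read about 0.8° off. Its last reading was unusable because the bar got mixed in with the yellow stripe.
- **Bar:** the plate's outer face is about 174 mm from the wheel axis, which is the fully home distance. At the end of the push the tool stopped advancing and the force rose to about 11 N.
- **Camel:** it is upright, within about 1 mm of the middle.
- **Other things:** the jar, mug, stick and mallet look unmoved in the final picture. The knife and block were outside that picture, and I did not measure them again. The arm only passed well above that side.
- **Arm:** it is clear of everything, with the wrist force near zero.

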